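# Swing the water spout over the staining jar and open its valve

### The job

Push the swivelling water spout round with one finger until its nozzle is over the middle of the square staining jar. Only then push the lever of the separate bench valve fully round from closed to open, a quarter turn anticlockwise seen from above, leaving the spout over the jar. Leave the jar, the cup, the beaker and the forceps standing or lying where they are, and finish clear of everything.

Things in the scene. Friction and masses are not known exactly. Their poses are not given: they have to be found in the camera images.
- pillar: (sizes in mm) fixed grey water pillar that carries the spout: flange 72 wide, column 35 wide, 136 high, spout hub (38 wide) on top to 169. Origin: centre of its underside on the worktop; the spout turns about the vertical z axis through it. Its own x axis points along the worktop away from the spout's zero direction. Three vessels stand round it, each about 160 from its axis.
- spout (a joint): turn of the spout about the pillar's z axis, rad: 0 when the spout points along the pillar's -x axis, growing anticlockwise seen from above, stops at -1.6 and 1.6. It is held by friction and stays where it is left (about 1.2 N of push at 100 mm from the axis).
- spout_mid (a point): point on the centre line of the spout tube, 100 mm from the turning axis, 153 mm above the worktop, a good place to push sideways. The tube is round steel, 14 mm thick, level from the hub out to 142 mm from the axis, its underside 146 mm above the worktop.
- nozzle (a point): lower end of the nozzle, 160 mm from the turning axis, 113 mm above the worktop, pointing straight down
- staining_jar: loose, translucent, tall square staining jar, 60 x 60 x 98 mm high, slightly tapered, open at the top; the only square one of the three vessels round the pillar. Origin: centre of its underside. It may stand in any of the three places.
- cup: loose round tapered drinking-cup shape, 69 mm wide, 76 mm high. Origin: centre of its underside. To be left alone.
- beaker: loose round beaker with a spout lip, 68 x 62 x 63 mm high. Origin: centre of its underside. To be left alone.
- forceps: loose steel forceps lying on the worktop near its front edge, 23 x 142 x 10 mm. Origin: centre of its underside. To be left alone.
- turret: (sizes in mm) fixed grey bench valve, a slim column 44 wide and 110 high on a 64 wide flange, with a short steel stub 32 mm out on either side along its own x axis at 94 high. Origin: centre of its underside on the worktop; the lever turns about the vertical z axis through it.
- lever (a joint): turn of the valve lever, rad: 0 closed (lever along the turret's +y axis, across the stubs), 1.571 fully open at the stop (lever along the turret's -x axis, in line with the stubs); grows anticlockwise seen from above; stops at both ends, friction holds it where it is left (about 1.5 N of push at 65 mm from the axis).
- lever_end (a point): middle of the outer end of the black valve lever, 88 mm from its turning axis, 121 mm above the worktop; the lever is a level bar 14 x 14 mm from the axis to here, its underside 114 mm above the worktop
Mind the look-alikes: they are no part of the job. Leave any pink look-alike of the staining_jar alone.

How it is judged:
By the outcome, as a careful person would: the job done as asked, in the order asked, and still so for the second after the job is handed in, with the robot touching nothing.
It also fails if it takes over 54 s, if anything falls off the work surface, if the arm or the gripper's body presses on something with over 40 N, if the wrist force passes 120 N, or if a joint passes its speed limit or range.

### The arm

A 6-joint arm with a two-finger parallel gripper is mounted at the origin on a cart in front of the work surface, level with it; the furniture and walls round the work are solid. World frame = base frame: x ahead of the robot, y to its left, z up, the work surface at z = 0. Lengths are in m, angles in rad, forces in N, time in s.
With the tool pointing down it reaches from about 0.375 to 0.925 m from the base axis. Payload 5.7 kg.
Tool frame: the origin (TCP) lies midway between the tips of the shut fingers; the grasp point (between the pads) lies 19 mm behind it; z points along the fingers, y is the line along which they close (so a half turn about z gives the same grasp; the last joint's range is limited). The gripper opens to 88 mm and grips with 3 to 60 N. Pads are 20 mm wide; open, the fingers measure 115 mm over their backs; the gripper's body (75 mm by 178 mm) begins 61 mm behind the grasp point.
Start: joints at [1.045, 0.359, 1.51, -0, 1.272, -0.115], TCP at [0.24, 0.55, 0.188] pointing down, gripper open.
Joint ranges: [-2.97, 2.97], [-1.01, 2.36], [0.21, 2.38], [-0.96, 4.11], [0.2, 2.71], [-2.98, 2.98]. Speed limits (rad/s): [2.39, 2.39, 3.14, 3.14, 3.14, 3.14].

### API

Orientations are given as a unit quaternion [x, y, z, w].
In Python, from bench import move_ptp, servo_line, goto_joints, move_gripper, sleep, inverse_kinematics, capture, PlanningError, close_job, spot_in, silhouettes, current_clock, current_joint_pos, current_qvel, current_joint_torque, current_position, current_orientation, current_force, current_torque, current_finger_gap, current_grip_force gives the robot as it stands. Calls block until the motion is done:
- move_ptp(position, orientation): joint-space move of the TCP to a pose.
- servo_line(position, orientation=None, rate=0.15, contact_N=None): straight line of the TCP; orientation=None keeps the orientation; rate is the mean speed in m/s. With contact_N (N) it stops when the force on the tool has changed by that much, and returns True; else False.
- goto_joints(angles): joint-space move.
- move_gripper(opening): finger opening in m; the grip force is fixed at half the most; returns when the fingers have stopped.
- sleep(seconds).
- inverse_kinematics(position, orientation): joint angles nearest the present ones, or None.
- capture(name): name is "side" or "top"; returns a dict with "image" (384x512x3 uint8, blue, green, red), "range_z" (384x512 float32, m along the optical axis (not along the pixel's ray), 0 where there is no reading), "intrinsics" (3x3 intrinsics, pixels), "R" (3x3) and "t" (3): a world point X has camera coordinates R X + t. Camera axes: x right, y down, z forward; pixel columns grow to the right and rows downward; lengths in m; the calibration is good to about 2 mm. A picture is of the moment at which its call begins.
A pose or a line that the arm cannot do raises PlanningError and nothing moves.
- close_job(): hands the job in; it is judged then, once.
Trained networks look in the newest picture that a camera, given by its name, has taken for a name from the list of things; names that differ only in an ending like _2 or _b are one class to them, and where a whole thing is asked for, a point or a joint stands for the part that bears it (a point fixed in the world has none). Each returns a list of dicts, best first, with "conf" (0 to 1); they miss things now and then, are a little off and sometimes report something else, mostly with a low value. They report only what shows in the picture. A call takes as long as a camera call. They do not tell look-alikes from the thing itself.
- spot_in(camera, query): "xy" ([column, row] in pixels, amid what is visible of it).
- silhouettes(camera, query): "region" (384x512 bool, what is visible of it) and "xy" ([column, row] in pixels, amid what is visible of it).
Readings, each from a call of its own:
- current_clock(): time.
- current_joint_pos(): joint angles.
- current_qvel(): joint speeds.
- current_joint_torque(): joint torques, N m.
- current_position(): TCP position.
- current_orientation(): TCP orientation.
- current_force(): force on the tool from outside, world axes, zero at the start.
- current_torque(): the same for the moment, N m.
- current_finger_gap(): finger opening in m.
- current_grip_force(): force on a finger pad.
Only numpy, scipy, OpenCV 4.12 (cv2) and the standard library are available. Lean on these libraries where they do the work, as an engineer would, in place of code of your own. Each camera call takes 0.05 s, during which the arm holds its last target. There are 200 camera calls.

## Working session

There is one attempt and no reset: what is moved stays moved. The work goes in short steps, each a Python script; the robot and the scene stay as the last script left them, time stands still between calls to the robot, and variables do not carry over. Pictures are saved under pics/ and viewed, at most 10 in all, crops included, and the job is handed in when it is done.

```bash
ls; mkdir -p pics; cat > h.py <<'E'
import numpy as np, cv2
from bench import *
def cloud(c):
    K=c["intrinsics"];z=c["range_z"];v,u=np.mgrid[:z.shape[0],:z.shape[1]]
    P=np.stack([(u-K[0,2])/K[0,0]*z,(v-K[1,2])/K[1,1]*z,z],-1)
    W=(P-c["t"])@c["R"]; W[z==0]=np.nan
    return W
E
python3 - <<'E'
from h import *
for n in("top","side"):
    c=capture(n); cv2.imwrite(f"pics/{n}0.png",c["image"]); W=cloud(c)
    print(n,"cam",-c["R"].T@c["t"])
    for q in["pillar","spout","staining_jar","cup","beaker","forceps","turret","lever"]:
        for d in silhouettes(n,q)[:3]:
            p=W[d["region"]]; p=p[~np.isnan(p[:,0])]
            if len(p): print(q,round(d["conf"],2),np.round(d["xy"]),len(p),"lo",np.percentile(p,3,axis=0).round(3),"hi",np.percentile(p,97,axis=0).round(3),"med",np.median(p,0).round(3))
            else: print(q,d["conf"],d["xy"],"nodepth")
print(current_clock(),current_orientation())
E
```

```text
pics
top cam [0.39970991 0.09756968 0.97292095]
pillar 0.7 [197. 159.] 1205 lo [0.482 0.185 0.007] hi [0.654 0.251 0.169] med [0.619 0.21  0.156]
pillar 0.18 [194. 164.] 778 lo [0.478 0.184 0.134] hi [0.648 0.238 0.17 ] med [0.586 0.21  0.159]
spout 0.78 [195. 163.] 752 lo [0.478 0.183 0.134] hi [0.647 0.236 0.17 ] med [0.583 0.208 0.159]
staining_jar 0.89 [218. 256.] 742 lo [0.361 0.137 0.001] hi [0.422 0.201 0.098] med [0.391 0.173 0.015]
staining_jar 0.62 [244. 198.] 688 lo [0.49  0.085 0.001] hi [0.547 0.139 0.098] med [0.527 0.113 0.028]
cup 0.79 [137. 191.] 801 lo [0.518 0.328 0.002] hi [0.576 0.389 0.077] med [0.551 0.369 0.037]
beaker 0.92 [183. 220.] 655 lo [0.45  0.219 0.001] hi [0.507 0.274 0.064] med [0.48  0.25  0.031]
turret 0.86 [360. 218.] 902 lo [ 0.451 -0.178  0.006] hi [ 0.508 -0.088  0.133] med [ 0.47  -0.154  0.106]
lever 0.86 [354. 219.] 289 lo [ 0.458 -0.172  0.124] hi [ 0.485 -0.085  0.134] med [ 0.471 -0.137  0.128]
lever 0.16 [136. 186.] 786 lo [0.518 0.328 0.002] hi [0.575 0.388 0.077] med [0.55  0.369 0.036]
side cam [ 0.10554557 -0.82445794  0.61275088]
p
[... 281 characters left out ...]
0.388 0.152 0.065]
staining_jar 0.7 [257. 212.] 962 lo [0.492 0.082 0.009] hi [0.546 0.141 0.099] med [0.514 0.091 0.067]
cup 0.62 [235. 182.] 405 lo [0.476 0.182 0.002] hi [0.585 0.466 0.135] med [0.545 0.337 0.058]
beaker 0.66 [233. 204.] 473 lo [0.454 0.215 0.008] hi [0.505 0.274 0.064] med [0.477 0.226 0.044]
forceps 0.74 [222. 264.] 239 lo [ 0.357 -0.045  0.   ] hi [0.403 0.056 0.012] med [0.375 0.012 0.007]
turret 0.75 [297. 271.] 1678 lo [ 0.449 -0.193  0.002] hi [ 0.511 -0.09   0.131] med [ 0.471 -0.175  0.077]
lever 0.84 [290. 245.] 384 lo [ 0.456 -0.178  0.113] hi [ 0.491 -0.084  0.134] med [ 0.47  -0.145  0.127]
0.9 [ 2.03955320e-01  9.78980197e-01 -2.86954842e-05  2.43772609e-06]
```

View pics/top0.png

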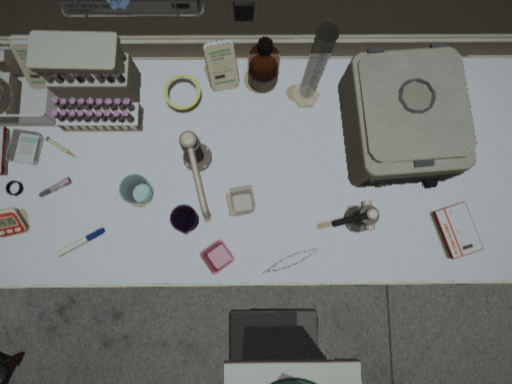

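View pics/side0.png

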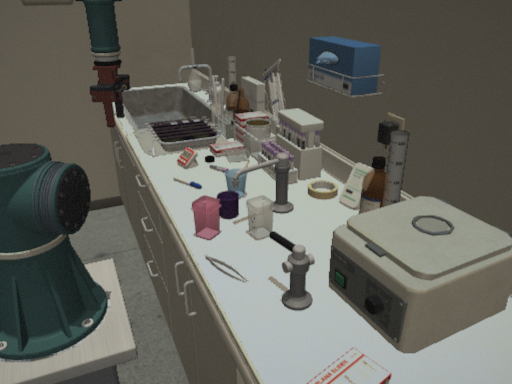

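The target is the clear jar at top px (240,201). The pink one at (217,256) is the look-alike. The spout points from (190,140) to (206,217), and the lever runs from (370,213) to (333,224). Next I'll fit the axes.

```bash
cat >> h.py <<'E'
from scipy.optimize import least_squares
def pts(n,q,k=0,near=None):
    W=cloud(capture(n)); L=[]
    for d in silhouettes(n,q):
        p=W[d["region"]]; p=p[~np.isnan(p[:,0])]
        if len(p) and (near is None or np.linalg.norm(np.median(p,0)[:2]-near)<.05): return p
    return np.zeros((0,3))
def circ(p,r):
    f=least_squares(lambda c:np.hypot(*(p-c).T)-r,p.mean(0),loss="soft_l1",f_scale=.002)
    return f.x, np.std(f.fun)
def line(p):
    m=p.mean(0); d=np.linalg.svd(p-m)[2][0]; return m,d
def jar():
    # rim / outline centre from both views
    q=np.vstack([pts(n,"staining_jar",near=[.52,.112]) for n in("top","side")])
    r=q[(q[:,2]>.09)&(q[:,2]<.104)][:,:2].astype(np.float32)
    return cv2.minAreaRect(r)
def spout_pts():
    q=np.vstack([pts("top","spout"),pts("side","spout")]); return q
E
python3 - <<'E'
from h import *
P=np.vstack([pts("top","pillar"),pts("side","pillar")]); 
col=P[(P[:,2]>.03)&(P[:,2]<.125)&(P[:,0]>.58)]
print("col",len(col),circ(col[:,:2],.0175))
fl=P[(P[:,2]<.012)]; print("flange",len(fl),circ(fl[:,:2],.036))
top=P[(P[:,2]>.164)]; print("hubtop",len(top),cv2.minEnclosingCircle(top[:,:2].astype(np.float32)),np.median(top,0))
S=spout_pts(); 
t=S[(S[:,2]>.15)&(S[:,2]<.163)&(S[:,0]<.6)]; m,d=line(t[:,:2]); print("tube",len(t),m,d,t[:,0].min())
nz=S[(S[:,2]<.14)&(S[:,0]<.52)]; print("nozzle",len(nz),nz.mean(0) if len(nz) else 0)
print("jar",jar())
T=np.vstack([pts("top","turret"),pts("side","turret")])
col=T[(T[:,2]>.03)&(T[:,2]<.08)];print("tcol",len(col),circ(col[:,:2],.022))
fl=T[(T[:,2]<.012)]; print("tfl",len(fl),cv2.minEnclosingCircle(fl[:,:2].astype(np.float32)))
for n in("top","side"):
    L=pts(n,"lever"); l=L[(L[:,2]>.11)&(L[:,1]>-.15)]; m,d=line(l[:,:2]); print("lever",len(l),m,d,np.percentile(l[:,1],[0,98,100]))
st=T[(T[:,2]>.08)&(T[:,2]<.108)];m,d=line(st[:,:2]);print("stubs",m,d,st.min(0),st.max(0))
print(current_clock())
E
```

```text
col 415 (array([0.63658699, 0.22414655]), np.float64(0.0018630552913830836))
flange 298 (array([0.63882749, 0.22666725]), np.float64(0.020782840578651148))
hubtop 247 ((0.6352388262748718, 0.2219202071428299), 0.0195032749325037) [0.63450238 0.22158761 0.16762216]
tube 563 [0.54058995 0.19906314] [-0.97201432 -0.23492161] 0.4797694815067699
nozzle 58 [0.47903551 0.18161673 0.12920535]
jar ((0.5198004245758057, 0.11176943778991699), (0.058902811259031296, 0.06137770041823387), 12.29432487487793)
tcol 318 (array([ 0.48475178, -0.15948863]), np.float64(0.002376900537822304))
tfl 414 ((0.5295778512954712, -0.09388627111911774), 0.13554273545742035)
lever 229 [ 0.46681124 -0.11425238] [ 0.24022914 -0.97071621] [-0.14991446 -0.08062341 -0.07930413]
lever 188 [ 0.46530343 -0.11977285] [ 0.24345626 -0.96991188] [-0.14993344 -0.08897132 -0.08432424]
stubs [ 0.47503453 -0.17061807] [-0.9977482  -0.06707105] [ 0.44634101 -0.1886251   0.08015201] [ 0.51489573 -0.14358082  0.10799856]
1.9
```

```bash
cat >> h.py <<'E'
from scipy.spatial.transform import Rotation
def down(a):
    y=np.array([np.cos(a),np.sin(a),0]); z=np.array([0,0,-1.])
    return Rotation.from_matrix(np.c_[np.cross(y,z),y,z]).as_quat()
PIL=np.array([.636,.222]); TUR=np.array([.481,-.170])
def sp(th,off,z=.130,r=.1):  # finger pose at spout angle th (world), off behind centre line
    p=PIL+r*np.array([-np.cos(th),-np.sin(th)])-off*np.array([np.sin(th),-np.cos(th)])
    return [*p,z],down(th)
def lv(ph,off,z=.110,r=.068):  # ph = world direction of lever
    p=TUR+r*np.array([np.cos(ph),np.sin(ph)])-off*np.array([-np.sin(ph),np.cos(ph)])
    return [*p,z],down(ph)
def spout_angle():
    S=spout_pts(); R=np.hypot(*(S[:,:2]-PIL).T)
    t=S[(S[:,2]>.15)&(S[:,2]<.163)&(R>.03)&(R<.14)]; m,d=line(t[:,:2]); v=PIL-m
    if d@v<0:d=-d
    return np.arctan2(d[1],d[0]),np.arctan2(v[1],v[0]),len(t)
E
python3 - <<'E'
from h import *
for a in [sp(.237,.04,.25),sp(.76,.02)]+[lv(p,.02) for p in(1.81,2.6,3.39)]:
    print(np.round(inverse_kinematics(*a),2))
move_gripper(0.0)
move_ptp(*sp(.237,.045,.26))
servo_line(*sp(.237,.045),rate=.15)
print(spout_angle(),current_position())
for th in np.linspace(.237,.68,5): servo_line(*sp(th,.017),rate=.08); print(th,np.round(current_force(),1))
print(spout_angle(),jar(),current_clock())
E
```

```text
[ 0.3   0.28  1.47 -0.    1.39  0.07]
[ 0.18  0.38  1.63 -0.    1.13 -0.58]
[-0.34  0.3   1.83 -0.    1.01 -2.15]Traceback (most recent call last):
  File "<stdin>", line 3, in <module>
    return _wrapfunc(a, 'round', decimals=decimals, out=out)
    return _wrapit(obj, method, *args, **kwds)
    result = getattr(arr, method)(*args, **kwds)
TypeError: unsupported operand type(s) for *: 'NoneType' and 'float'
```

```bash
sed -i 's/down(ph)$/down(ph-np.pi)/' h.py
python3 - <<'E'
from h import *
for a in [lv(p,.02) for p in(1.81,2.6,3.39)]:
    print(np.round(inverse_kinematics(*a),2))
move_gripper(0.0)
move_ptp(*sp(.237,.045,.26))
servo_line(*sp(.237,.045),rate=.15)
print(spout_angle(),current_position())
for th in np.linspace(.237,.68,5): servo_line(*sp(th,.017),rate=.08); print(th,np.round(current_force(),1))
print(spout_angle(),jar(),current_clock())
c=capture("side");cv2.imwrite("pics/s1.png",c["image"])
E
```

```text
[-0.34  0.3   1.83 -0.    1.01  0.99]
[-0.42  0.24  1.92 -0.    0.98  0.12]
[-0.54  0.23  1.93 -0.    0.98 -0.79]
(np.float64(0.23561843177417263), np.float64(0.2366180239340793), 462) [0.52896818 0.24251465 0.13100142]
0.237 [-0.3 -0.4  0.2]
0.34775 [-0.8 -0.8 -0.2]
0.4585 [-0.  -0.2 -0.3]
0.56925 [-0.2 -0.3 -0.5]
0.68 [ 0.  -0.2 -0.7]
(np.float64(0.19591902018426985), np.float64(0.24946944206195096), 173) ((0.5201485753059387, 0.11164011061191559), (0.05904315784573555, 0.06215377524495125), 7.6925368309021) 8.1
```

View pics/s1.png

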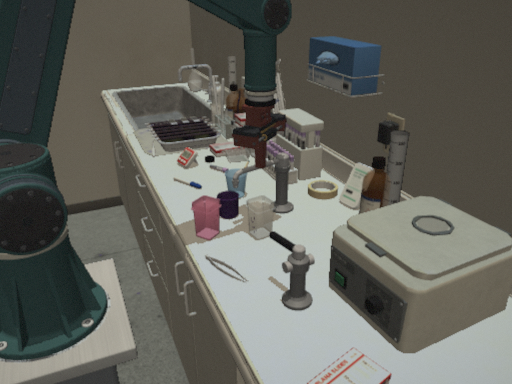

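The spout seems to still be at about px (240–275, 165), with the finger at (262,160). I'll check where the finger actually is.

```bash
python3 - <<'E'
from h import *
print(current_position(),sp(.68,.017),current_finger_gap(),current_force())
c=capture("side");X=c["R"]@np.array(current_position())+c["t"];u=c["intrinsics"]@X;print(u/u[2])
a=c["image"][120:250,200:330]; t=capture("top");u=t["intrinsics"]@(t["R"]@np.array(current_position())+t["t"]);print(u/u[2])
b=t["image"][100:230,150:280]
cv2.imwrite("pics/c1.png",cv2.resize(np.hstack([a,b]),None,fx=3,fy=3,interpolation=2))
E
```

```text
[0.54748908 0.17247709 0.13002032] ([np.float64(0.5475532467165932), np.float64(0.1723394338169189), 0.13], array([0.43081723, 0.9024392 , 0.        , 0.        ])) 0.0005506697599720012 [ 0.07895452  0.29779756 -0.50899434]
[260.42381484 179.0311122    1.        ]
[213.29780859 183.29025892   1.        ]
```

View pics/c1.png

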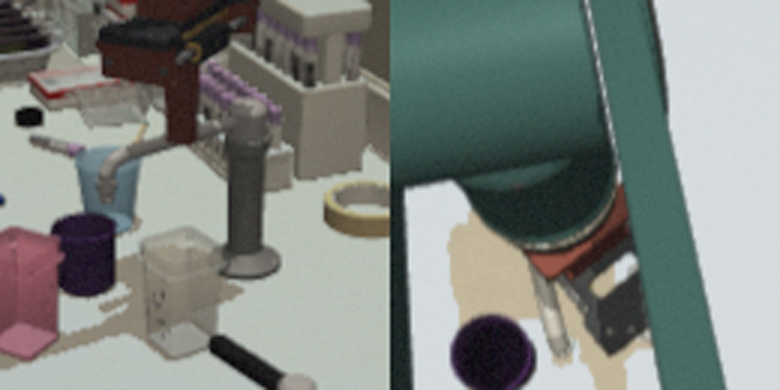

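```bash
python3 - <<'E'
from h import *
W=cloud(capture("side"))
for v in range(150,186,3): print(v,[tuple(np.round(W[v,u]*1000).astype(int)) if not np.isnan(W[v,u,0]) else None for u in(256,260,264)])
for v,u in[(170,245),(168,250),(178,236),(163,268),(161,272)]: print(v,u,W[v,u].round(3))
E
```

```text
150 [(np.int64(534), np.int64(170), np.int64(215)), (np.int64(540), np.int64(158), np.int64(218)), (np.int64(555), np.int64(165), np.int64(213))]
153 [(np.int64(534), np.int64(170), np.int64(206)), (np.int64(542), np.int64(162), np.int64(208)), (np.int64(554), np.int64(165), np.int64(205))]
156 [(np.int64(535), np.int64(171), np.int64(198)), (np.int64(541), np.int64(161), np.int64(200)), (np.int64(555), np.int64(166), np.int64(197))]
159 [(np.int64(537), np.int64(176), np.int64(187)), (np.int64(543), np.int64(165), np.int64(190)), (np.int64(553), np.int64(162), np.int64(190))]
162 [(np.int64(534), np.int64(171), np.int64(181)), (np.int64(542), np.int64(163), np.int64(183)), (np.int64(554), np.int64(164), np.int64(181))]
165 [(np.int64(536), np.int64(174), np.int64(172)), (np.int64(542), np.int64(163), np.int64(174)), (np.int64(554), np.int64(165), np.int64(172))]
168 [(np.int64(544), np.int64(192), np.int64(155)), (np.int64(700), np.int64(520), np.int64(5)), (np.int64(710), np.int64(508), np.int64(8))]
171 [(np.int64(678), np.int64(504), np.int64(3)), (np.int64(692), np.int64(503), np.int64(1)), (np.int64(703), np.int64(493), np.int64(3))]
174 [(np.int64(667), np.int64(479), np.int64(4)), (np.int64(682), np.int64(480), np.int64(0)), (np.int64(693), np.int64(470), np.int64(2))]
177 [(np.int64(658), np.int64(459), np.int64(2)), (np.int64(668), np.int64(448), np.int64(5)), (np.int64(680), np.int64(441), np.int64(5))]
180 [(np.int64(648), np.int64(434), np.int64(3)), (np.int64(659), np.int64(427), np.int64(4)), (np.int64(671), np.int64(421), np.int64(4))]
183 [(np.int64(637), np.int64(410), np.int64(4)), (np.int64(648), np.int64(402), np.int64(5)), (np.int64(661), np.int64(400), np.int64(3))]
170 245 [0.509 0.185 0.158]
168 250 [0.526 0.192 0.158]
178 236 [0.481 0.178 0.143]
163 268 [0.584 0.204 0.158]
161 272 [0.6   0.211 0.159]
```

The fingertips sit at about 0.166, although the reported TCP height is 0.130. They passed over the tube (top at 0.160) and the spout never moved. I'll go back, lower the finger beside the spout, and check the tip height by depth.

```bash
cat >> h.py <<'E'
def tip(n="side"):
    W=cloud(capture(n)); p=np.array(current_position()); D=np.abs(W-p)
    m=(np.hypot(D[...,0],D[...,1])<.022)&(W[...,2]>p[2]-.02)&(W[...,2]<p[2]+.1)
    q=W[m]; return len(q), np.percentile(q[:,2],[0,2,10]).round(3) if len(q) else None, q.mean(0).round(3) if len(q) else None, p.round(3)
E
python3 - <<'E'
from h import *
p,q=sp(.237,.045,.2)
servo_line([*current_position()[:2],.2],rate=.2)
servo_line(p,q,rate=.2); print(tip())
p[2]=.15; servo_line(p,q); print(tip())
p[2]=.10; servo_line(p,q); print(tip(),tip("top"))
print(current_force(),current_clock())
c=capture("side");cv2.imwrite("pics/c2.png",cv2.resize(c["image"][100:230,180:340],None,fx=4,fy=4,interpolation=2))
E
```

```text
(269, array([0.234, 0.236, 0.242]), array([0.525, 0.234, 0.268]), array([0.528, 0.241, 0.199]))
(248, array([0.186, 0.188, 0.194]), array([0.526, 0.234, 0.221]), array([0.529, 0.242, 0.151]))
(209, array([0.137, 0.144, 0.15 ]), array([0.525, 0.235, 0.174]), array([0.529, 0.243, 0.101])) (0, None, None, array([0.529, 0.243, 0.101]))
[0.07371474 0.66079834 0.47734564] 10.5667
```

View pics/c2.png

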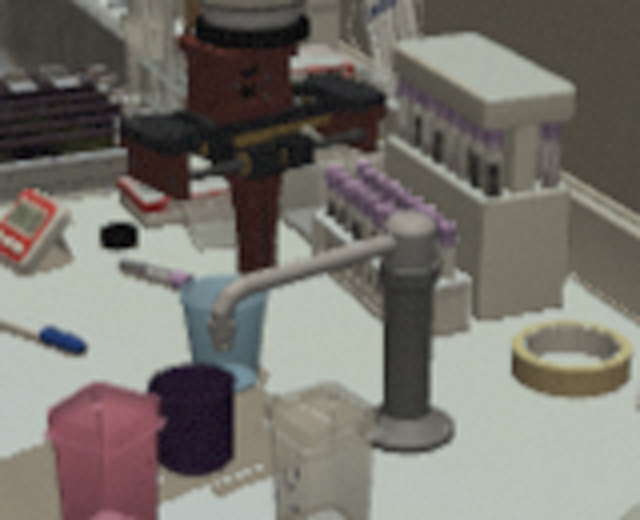

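The offset is the same at every height: the real tip is 36 mm above the reported z. I'll correct for that and check body clearance above the hub before pushing.

```bash
python3 - <<'E'
from h import *
W=cloud(capture("side")); p=np.array(current_position()); D=W-p
m=(np.hypot(D[...,0],D[...,1])<.11)&(np.hypot(D[...,0],D[...,1])>.03)&(W[...,2]>.172)&(W[...,2]<.35)
a=np.array([np.cos(.237),np.sin(.237)]);q=W[m]; s=(q-p)[:,:2]@a
for lo in np.arange(-.11,.11,.02):
    k=(s>lo)&(s<lo+.02)
    if k.any(): print(lo.round(2),k.sum(),q[k,2].min().round(3))
E
```

```text
-0.11 6 0.253
-0.09 297 0.217
-0.07 78 0.227
-0.05 465 0.227
-0.03 313 0.219
-0.01 162 0.221
0.01 104 0.221
0.03 68 0.229
0.05 103 0.227
0.07 173 0.216
0.09 1 0.172
```

```bash
sed -i 's/z=.130,r=.1)/z=.092,r=.1)/; s/z=.110,r=.068/z=.074,r=.068/' h.py
python3 - <<'E'
from h import *
servo_line(*sp(.237,.045),rate=.15)
for th in np.linspace(.237,.70,5): servo_line(*sp(th,.017),rate=.08); print(th,np.round(current_force(),1))
print(spout_angle())
servo_line(*sp(.70,.04),rate=.15); print(spout_angle(),jar(),current_clock())
c=capture("side");cv2.imwrite("pics/c3.png",cv2.resize(c["image"][100:250,180:340],None,fx=4,fy=4,interpolation=2))
E
```

```text
0.237 [ 0.1 -0.2  0.1]
0.35275 [ 0.1 -0.4  0.9]
0.46849999999999997 [ 0.1 -0.9 -0.4]
0.5842499999999999 [-0.2 -0.4  0.2]
0.7 [ 0.2  0.  -0.1]
(np.float64(0.7228679239348083), np.float64(0.7618028864830932), 113)
(np.float64(0.7316288184428819), np.float64(0.7641614261022935), 93) ((0.5192587375640869, 0.11087881028652191), (0.05820583924651146, 0.06261982768774033), 10.003877639770508) 13.5167
```

View pics/c3.png

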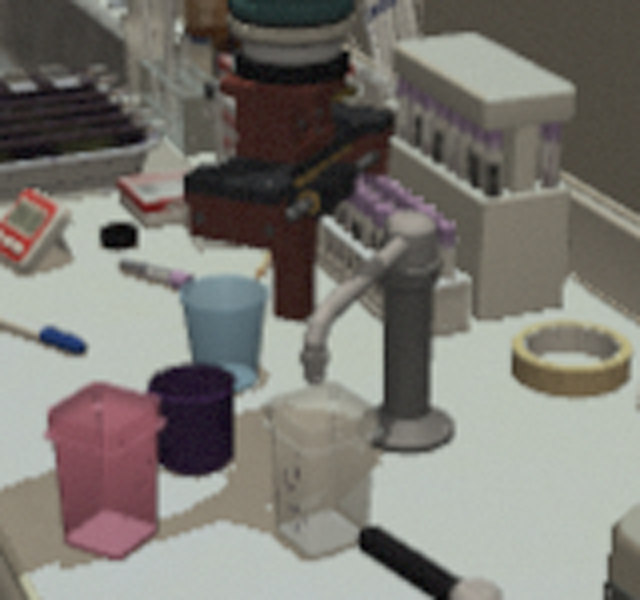

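The spout is now over the near half of the jar (crop 315,375). I'll lift clear for an unobstructed measurement.

```bash
python3 - <<'E'
from h import *
p=list(current_position()); servo_line([p[0],p[1],.22],rate=.25)
move_ptp([.42,-.02,.30],down(.3))
for n in("top","side"):
    S=pts(n,"spout"); R=np.hypot(*(S[:,:2]-PIL).T)
    t=S[(S[:,2]>.15)&(S[:,2]<.163)&(R>.03)&(R<.14)]; m,d=line(t[:,:2]); v=PIL-m; d=d*np.sign(d@v)
    h=S[S[:,2]>.164]; nz=S[(S[:,2]<.135)&(R>.13)]
    print(n,len(t),np.arctan2(*d[::-1]),np.arctan2(*v[::-1]),nz.mean(0) if len(nz) else 0,len(nz),R.max())
j=np.array(jar()[0]); v=PIL-j; print(j,np.hypot(*v),np.arctan2(v[1],v[0]),current_clock())
E
```

```text
top 323 0.7268587458198902 0.7020033367219343 [0.52420973 0.11479466 0.07979951] 29 0.16730287816722092
side 112 0.7193254115334584 0.759858420813025 [0.51896468 0.12169287 0.12301075] 38 0.2625237178902781
[0.51931787 0.11214298] 0.16026005541932475 0.7552795251623029 15.6083
```

```bash
python3 - <<'E'
from h import *
move_ptp(*sp(.68,.045,.2)); servo_line(*sp(.68,.045),rate=.2)
servo_line(*sp(.70,.025),rate=.1);servo_line(*sp(.733,.017),rate=.06)
servo_line(*sp(.72,.045),rate=.15)
p=list(current_position()); servo_line([p[0],p[1],.22],rate=.25)
move_ptp([.42,-.02,.30],down(.3))
for n in("top","side"):
    S=pts(n,"spout"); R=np.hypot(*(S[:,:2]-PIL).T)
    t=S[(S[:,2]>.15)&(S[:,2]<.163)&(R>.03)&(R<.14)]; m,d=line(t[:,:2]); v=PIL-m; d=d*np.sign(d@v)
    print(n,len(t),np.arctan2(*d[::-1]),np.arctan2(*v[::-1]))
j=np.array(jar()[0]); v=PIL-j; print(j,np.arctan2(v[1],v[0]),current_clock())
E
```

```text
top 339 0.7603906136132451 0.7353431528412371
side 111 0.7453190827006378 0.7903786945382038
[0.52017188 0.11160107] 0.7614039199580197 20.4083
```

```bash
python3 - <<'E'
from h import *
z=.069
move_ptp(*lv(1.814,.05,.2)); servo_line(*lv(1.814,.05,z),rate=.2); print(tip())
for ph in np.linspace(1.814,3.3,9): servo_line(*lv(ph,.017,z),rate=.09); print(round(ph,2),np.round(current_force(),1))
for ph in (3.36,3.41,3.46,3.52):
    if servo_line(*lv(ph,.017,z),rate=.04,contact_N=8): print("stop",ph);break
print(current_force(),current_position())
servo_line(*lv(3.3,.06,z),rate=.15)
p=list(current_position()); servo_line([p[0],p[1],.22],rate=.25)
move_ptp([.40,.10,.33],down(.3))
for n in("top","side"):
    L=pts(n,"lever"); R=np.hypot(*(L[:,:2]-TUR).T); l=L[(L[:,2]>.112)&(R>.025)]; m,d=line(l[:,:2]); v=m-TUR; d=d*np.sign(d@v); print(n,len(l),m,np.arctan2(*d[::-1])%6.283-1.814)
print(current_clock())
c=capture("side");cv2.imwrite("pics/c4.png",c["image"])
E
```

```text
(366, array([0.105, 0.108, 0.113]), array([ 0.51 , -0.099,  0.14 ]), array([ 0.514, -0.092,  0.07 ]))
1.81 [-0.2  0.2  0.5]
2.0 [-0.4  0.  -0.7]
2.19 [-0.3  0.3 -0.2]
2.37 [1.1 0.2 0.7]
2.56 [0.2 0.  0.4]
2.74 [-0.4  0.5  0.6]
2.93 [-0.4 -0.5 -0.5]
3.11 [-0.5  0.1 -0.3]
3.3 [12.7 42.5 13.3]
stop 3.36
[3.76714706 9.0188025  1.03083318] [ 0.40971981 -0.15086239  0.06835465]
top 84 [ 0.42548208 -0.16727687] -0.2028447560385851
side 265 [ 0.42281965 -0.17431758] 1.4012998814736495
28.3167
```

View pics/c4.png

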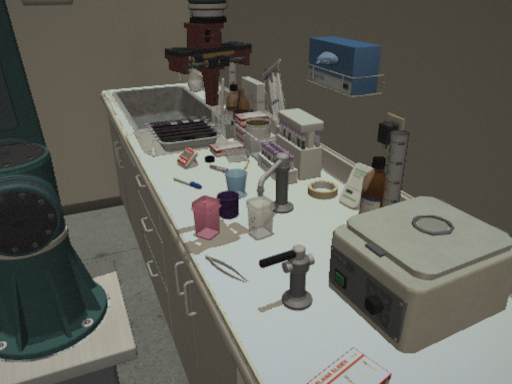

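The lever now points along the stubs (px 262,262 to 297,250) and came up against a hard stop. I'll move away and check it against the stub line.

```bash
python3 - <<'E'
from h import *
move_ptp([.24,.55,.3],down(1.16))
for n in("top","side"):
    L=pts(n,"lever"); R=np.hypot(*(L[:,:2]-TUR).T); l=L[(L[:,2]>.118)&(R>.025)&(R<.1)]; m,d=line(l[:,:2]); d=d*np.sign(d@(m-TUR)); print(n,len(l),m,np.arctan2(*d[::-1])%6.283,R.max())
    T=pts(n,"turret"); st=T[(T[:,2]>.08)&(T[:,2]<.106)&(T[:,0]>.44)]; m,d=line(st[:,:2]); print(" stub",len(st),m,d,np.arctan2(d[1],d[0])%3.1416+3.1416)
    S=pts(n,"spout"); R=np.hypot(*(S[:,:2]-PIL).T)
    t=S[(S[:,2]>.15)&(S[:,2]<.163)&(R>.03)&(R<.14)]; m,d=line(t[:,:2]); d=d*np.sign(d@(PIL-m)); print(" spout",np.arctan2(*d[::-1]))
print(jar(),current_clock())
a=capture("top")["image"][170:270,280:420]; b=capture("side")["image"][220:320,230:370]
cv2.imwrite("pics/c5.png",cv2.resize(np.vstack([a,b]),None,fx=3,fy=3,interpolation=2))
E
```

```text
top 228 [ 0.42438633 -0.16795342] 3.232791542034895 0.08843983853354243
 stub 168 [ 0.48006886 -0.15613507] [-0.99851232  0.05452653] 6.228639067129621
 spout nan
side 248 [ 0.42270215 -0.17422478] 3.222029226122074 0.22394670615896267
 stub 285 [ 0.47336707 -0.17831112] [-0.99866867  0.05158372] 6.231586031766392
 spout 0.7478067564365297
((0.5203799605369568, 0.11149171739816666), (0.06031336635351181, 0.062250614166259766), 10.374702453613281) 30.9083h.py:19: RuntimeWarning: Mean of empty slice.
  m=p.mean(0); d=np.linalg.svd(p-m)[2][0]; return m,d
  ret = um.true_divide(
```

View pics/c5.png

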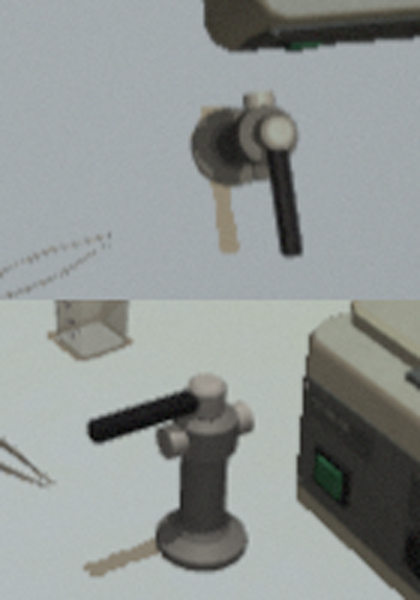

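```bash
python3 - <<'E'
from h import *
for n,(u0,v0,dv) in {"top":(280,170,0),"side":(230,220,300)}.items():
    c=capture(n)
    for ph in(3.14,3.227,3.385):
        o=[]
        for s in(32,-32):
            X=np.array([.479+s*.001*-np.cos(ph)*-1,-.164+s*.001*np.sin(ph),.094]);u=c["intrinsics"]@(c["R"]@X+c["t"]);u/=u[2];o.append((int((u[0]-u0)*3),int((u[1]-v0)*3+dv)))
        print(n,ph,"near",o[0],"far",o[1])
E
```

```text
top 3.14 near (263, 179) far (258, 93)
top 3.227 near (267, 179) far (255, 93)
top 3.385 near (273, 178) far (248, 94)
side 3.14 near (159, 439) far (243, 417)
side 3.227 near (161, 442) far (241, 415)
side 3.385 near (165, 445) far (236, 411)
```

```bash
python3 -c "
from bench import *
print(close_job(),current_clock())"
```

```text
the job is handed in; nothing more can be done
the job is handed in; nothing more can be done
```

I handed the job in at about 31 s: the spout nozzle is over the middle of the clear staining jar, and the valve lever was pushed open to its hard stop, in line with the stubs; the arm finished clear, the pink jar, cup, beaker and forceps were left alone, and the force reading reached about 45 N as the lever met its stop.

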